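# Slide the heavy fastener crate into its corner nest

## Task

Push the tall, heavy red fastener crate across the bench into its corner nest, until it sits flush against both low aluminium fences, over the yellow-taped corner. Push it low, near its black foot, so that it slides upright: do not tip, lift or carry it, leave its carrying handle alone, and leave the blue bin, the oil bottle and the jar where they are. Finish with the hand clear of everything.

Things in the scene. Friction and masses are not known exactly. Their poses are not given: they have to be found in the camera images.
- crate: Tall closed crate, 1.1 to 1.7 kg, 100 x 100 mm, 210 mm to its grey lid: black foot band 50 mm high, red above, flat flush faces. Origin at the centre of its underside; x, y square to its faces, z up. Loose; slides at 6 to 14 N if pushed below 45 mm, tends to tip if pushed at half height or above. Starts 25-50 mm on the -x and 130-200 mm on the +y side of point nest, turned up to 0.3 rad.
- handle: Black carrying handle fixed on the crate's lid, a bar 80 mm along the crate's y, 16 mm wide; origin at the centre of the lid's top (210 mm above the crate's underside); its top is 42 mm above the lid, 252 mm above the bench. Not to be touched.
- nest (a point): Where the centre of the crate's underside must end. x, y along the fences, z up. Fixed aluminium fences, 40 mm high, 14 thick, make a corner round it: the long fence's face is 50 mm off on the +x side (from y = -64 to +296 mm), the short end fence's face 50 mm off on the -y side (from x = -80 mm to the long fence). The -x and +y sides are open, with yellow tape.
- bin: Small open blue parts bin, 100 x 120 x 55 mm, loose, origin under its centre. It stands behind the long fence. Leave alone.
- oil: White oil bottle with yellow label and red cap, diameter 44 mm, 110 mm tall, loose, origin under its centre. Leave alone.
- jar: Amber jar with dark lid, diameter 54 mm, 70 mm tall, loose, origin under its centre. It and the oil bottle stand one behind the long fence and one beyond the end fence, either way round. Leave alone.

How it is judged (in metres and radians):
At the end, for the whole second after the job is handed in: The crate stands upright (tilt under 0.03 rad) and at rest on the bench, its underside's centre within 5 mm of the nest point along both fence directions, its faces within 0.05 rad of square to the fences (x of crate in the frame of nest between -0.005 and 0.005 m and y of crate in the frame of nest between -0.005 and 0.005 m and (angle between the x axis of crate and the x axis of nest, either way round below 0.05 rad or angle between the x axis of crate and the y axis of nest, either way round below 0.05 rad) and angle between crate's own z axis and vertical below 0.03 rad and height (world z) of crate below 0.004 m and linear speed of crate below 0.01 m/s and angular speed of crate below 0.05 rad/s); the robot touches nothing.
It fails at once if the crate tips (leans more than 0.15 rad) (angle between crate's own z axis and vertical above 0.15 rad).
It fails at once if the crate is lifted more than 15 mm off the bench (height (world z) of crate above 0.015 m).
It fails at once if the robot touches the crate's carrying handle (more than 1 N) (contact force between any of the arm, the fingers and handle above 1 N).
It fails at once if the blue bin, the oil bottle or the jar is moved more than 20 mm or tipped over (distance of any of bin, oil, jar from where it was at the start of the episode above 0.02 m or angle between any of bin, oil, jar's own z axis and vertical above 0.4 rad).
It also fails if it takes over 72 s, if anything falls off the work surface, if the arm or the gripper's body presses on something with over 40 N, if the wrist force passes 120 N, or if a joint passes its speed limit or range.

## Robot

A 6-joint arm with a two-finger parallel gripper is mounted at the origin on the work surface. World frame = base frame: x ahead of the robot, y to its left, z up, the work surface at z = 0. Lengths are in mm, angles in rad, forces in N, time in s.
With the tool pointing down it reaches from about 350 to 850 mm from the base axis. Payload 8.1 kg.
Tool frame: the origin (TCP) lies midway between the tips of the shut fingers; the grasp point (between the pads) lies 19 mm behind it; z points along the fingers, y is the line along which they close (so a half turn about z gives the same grasp; the last joint's range is limited). The gripper opens to 85 mm and grips with 20 to 120 N. Pads are 22 mm wide; open, the fingers measure 114 mm over their backs; the gripper's body (76 mm by 85 mm) begins 54 mm behind the grasp point. The pads swing forward as they close: fully open they stand 13 mm farther back than shut.
Start: joints at [-1.228, 0.13, 1.488, -0, 1.523, -0.085], TCP at [248.942, -545.924, 231.292] pointing down, gripper open.
Joint ranges: [-2.96, 2.96], [-0.89, 2.26], [0.02, 2.5], [-1.34, 4.48], [0, 2.73], [-2.66, 2.66]. Speed limits (rad/s): [2.39, 2.39, 2.79, 3.14, 3.14, 3.14].

## Interface

Orientations are given as a unit quaternion [x, y, z, w].
In Python, from workcell import env, snapshot, camera_params, order gives the robot as it stands.
- The arm moves only by the tool jog_arm, never from a script. Its argument "moves" is a list that holds one entry, the list of rows, each a list of 7 numbers: the opening, from -1 (shut) to 1 (fully open), then the shift along the tool's x, y, z in cm, then the turn, a rotation vector about the tool's x, y, z in rad. In form: [[[gripper, x, y, z, ax, ay, az], ...]]. A call has 1 to 5 rows; each row shifts and turns the commanded pose from where the row before left it, along the tool's axes as they then stand; what a row does not reach is not made up. A row lasts 1/12 s, in which the tool goes at most 41.7 mm and 7.16 degrees, less where a joint would pass 70% of its speed; a pose out of reach is approached as far as the arm can. A call with a gripper value outside its range is refused whole. The fingers move at their own pace and stop on an object; "grip_force" is the grip in N (left out, the last holds). Time passes only in rows, so rows that do not move let the fingers close. It gives the time, the measured TCP pose, the force, the opening and the grip force at its end, in the units of the state.
- env.state(): the state, without advancing time (a new reading comes with each control period).
- snapshot(name): name is "scene" or "top" or "wrist"; returns the picture (400x640x3 uint8, blue, green, red); there is no depth.
- camera_params(name): a dict with "fov_y" (degrees; the focal length in pixels is half the picture's height over the tangent of half this angle, whatever the lens; pixels are square), "cx", "cy" (the principal point, pixels), "k1" (the pictures are not rectified: a ray, as slopes to the right and down, at radius r is drawn at 1 + k1 r^2 times it, then the intrinsics apply), "R" (3x3) and "t" (3): a world point X has camera coordinates R X + t. Camera axes: x right, y down, z forward; pixel columns grow to the right and rows downward; lengths in mm; the calibration is good to about 2 mm. A picture is of the moment at which its call begins: read the wrist's pose just before it. camera_params takes no time and is no camera call; for the wrist camera it gives the pose at the moment of the call.
- order.sign_off(): hands the job in; it is judged then, once.
The state is a dict: "t": time; "joint_pos": joint angles; "qd": joint speeds; "tau": joint torques, N m; "eef_pos": TCP position; "tcp_rot": TCP orientation; "wrist_force": force on the tool from outside, world axes, zero at the start; "wrist_torque": the same for the moment, N m; "finger_gap": finger opening in mm; "grasp_force": force on a finger pad.
Only numpy, scipy, OpenCV 4.12 (cv2) and the standard library are available. Lean on these libraries where they do the work, as an engineer would, in place of code of your own. Each camera call takes 0.05 s, during which the arm holds its last target. There are 200 camera calls.

## Working session

There is one attempt and no reset: what is moved stays moved. The work goes in short steps, Python scripts to look and compute and a tool call to move; the robot and the scene stay as the last step left them, time stands still between calls to the robot, and variables do not carry over. Pictures are saved under pics/ and viewed, at most 10 in all, crops included, and the job is handed in when it is done.

Besides the shell and the picture viewer there is one more tool, called after ">>>" in YAML: its name, and indented under it one key for each argument. jog_arm: Moves the arm, as the interface text tells. Its arguments: {"type":"object","properties":{"moves":{"type":"array"},"grip_force":{"type":"number"}},"required":["moves"]}

```bash
ls; mkdir -p pics; python3 - <<'E'
from workcell import env,snapshot,camera_params
import cv2
s=env.state();print(s)
for n in("scene","top"):
    cv2.imwrite(f"pics/{n}0.png",snapshot(n));print(n,camera_params(n))
E
```

```text
pics
{'t': 0.0, 'joint_pos': array([-1.22840332e+00,  1.31177028e-01,  1.48932321e+00, -3.64414895e-05,
        1.52300706e+00, -8.54190960e-02]), 'qd': array([-3.96121051e-04, -1.63392575e-03, -9.20015888e-04, -3.09808608e-05,
        1.81991159e-04,  4.91964038e-04]), 'tau': array([-4.28519168e-03, -5.69410729e+01, -5.00549805e+01, -4.15692548e-04,
        1.49522029e-02,  2.70142164e-05]), 'eef_pos': array([ 248.73293594, -545.3835433 ,  230.21084831]), 'tcp_rot': array([ 9.77208564e-01,  2.12279309e-01, -1.40713880e-04, -9.47095450e-04]), 'wrist_force': array([ 0.33801961,  0.8925479 , -0.41428268]), 'wrist_torque': array([ 0.03417889, -0.05755919, -0.00957547]), 'grasp_force': 0.0, 'finger_gap': 85.43455895447579}
scene {'fov_y': 56.049686994331765, 'cx': 315.72161646415867, 'cy': 197.09806304572763, 'k1': -0.009759174779316345, 'R': array([[ 0.38522261,  0.92281018,  0.00499171],
       [ 0.5341054 , -0.21854206, -0.8166828 ],
       [-0.7525523 ,  0.31727078, -0.57706524]]), 't': array([-170.4488921 , -259.02128803, 1349.02781756])}
top {'fov_y': 43.077701008720155, 'cx': 321.143330844258, 'cy': 195.86165362455998, 'k1': 0.024996949881684542, 'R': array([[ 0.01860882, -0.99962277, -0.02019985],
       [-0.98952718, -0.01552091, -0.1435098 ],
       [ 0.14314214,  0.02265885, -0.98944272]]), 't': array([-98.52604696, 692.17001759, 925.00351846])}
```

View pics/scene0.png

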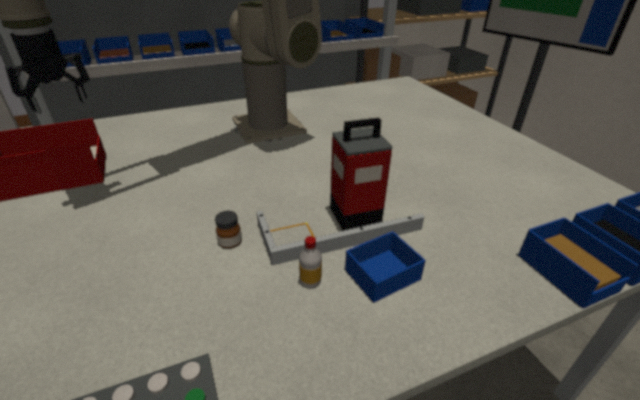

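View pics/top0.png

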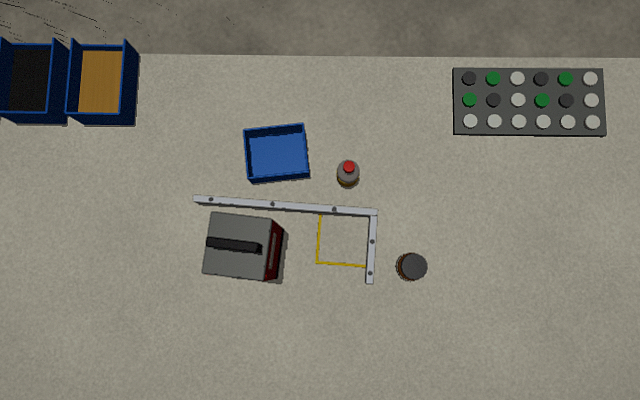

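The scene view shows the crate by the fence, with the jar at (228,230), the oil at (310,262) and the bin at (384,265). The top view shows the long fence from (194,199) to (377,212), the end fence down to (370,283), and the taped corner at (318,264). The crate lid spans about (203-275, 212-280).

```bash
cat > h.py <<'E'
import numpy as np,cv2
from workcell import env,snapshot,camera_params
def P(n):
    c=camera_params(n);f=200/np.tan(np.radians(c["fov_y"]/2))
    return c,np.array([[f,0,c["cx"]],[0,f,c["cy"]],[0,0,1]]),np.array([c["k1"],0,0,0,0.])
def ray(n,px,z,par=None):
    c,K,d=par or P(n)
    u=cv2.undistortPoints(np.array(px,float).reshape(-1,1,2),K,d).reshape(-1,2)
    R=np.array(c["R"]);o=-R.T@np.array(c["t"])
    w=np.c_[u,np.ones(len(u))]@R
    return o+w*((z-o[2])/w[:,2])[:,None]
def proj(n,X,par=None):
    c,K,d=par or P(n)
    return cv2.projectPoints(np.array(X,float).reshape(-1,3),np.array(c["R"]),np.array(c["t"]),K,d)[0].reshape(-1,2)
E
python3 - <<'E'
from h import *
im=cv2.imread("pics/top0.png")
c=P("top")[0];print("cam",-np.array(c["R"]).T@np.array(c["t"]))
print("col x=300",[(r,*im[r,300]) for r in range(198,216)])
print("row y=250",[(q,*im[250,q]) for q in range(360,382)])
print("lid",im[225,230],im[270,230],"row 225",[(q,*im[225,q]) for q in range(202,214,2)])
print("col 230",[(q,*im[q,230]) for q in range(270,290,2)])
print("tape",im[240,318],im[264,340])
cv2.imwrite("pics/crop.png",cv2.resize(im[180:300,180:400],None,fx=3.6,fy=3.6,interpolation=cv2.INTER_CUBIC))
E
```

```text
cam [ 554.34751677 -108.70528753 1012.58096736]
col x=300 [(198, np.uint8(133), np.uint8(146), np.uint8(149)), (199, np.uint8(131), np.uint8(144), np.uint8(150)), (200, np.uint8(134), np.uint8(146), np.uint8(150)), (201, np.uint8(127), np.uint8(142), np.uint8(145)), (202, np.uint8(103), np.uint8(114), np.uint8(117)), (203, np.uint8(146), np.uint8(148), np.uint8(146)), (204, np.uint8(169), np.uint8(166), np.uint8(163)), (205, np.uint8(166), np.uint8(161), np.uint8(159)), (206, np.uint8(167), np.uint8(162), np.uint8(160)), (207, np.uint8(168), np.uint8(164), np.uint8(161)), (208, np.uint8(177), np.uint8(174), np.uint8(171)), (209, np.uint8(118), np.uint8(115), np.uint8(115)), (210, np.uint8(42), np.uint8(44), np.uint8(44)), (211, np.uint8(34), np.uint8(35), np.uint8(35)), (212, np.uint8(105), np.uint8(112), np.uint8(115)), (213, np.uint8(134), np.uint8(150), np.uint8(152)), (214, np.uint8(134), np.uint8(147), np.uint8(153)), (215, np.uint8(133), np.uint8(146), np.uint8(149))]
row y=250 [(360, np.uint8(131), np.uint8(145), np.uint8(147)), (361, np.uint8(125), np.uint8(138), np.uint8(140
[... 1231 characters left out ...]
 (208, np.uint8(111), np.uint8(122), np.uint8(123)), (210, np.uint8(84), np.uint8(87), np.uint8(86)), (212, np.uint8(86), np.uint8(93), np.uint8(91))]
col 230 [(270, np.uint8(89), np.uint8(94), np.uint8(94)), (272, np.uint8(90), np.uint8(94), np.uint8(94)), (274, np.uint8(93), np.uint8(98), np.uint8(96)), (276, np.uint8(60), np.uint8(64), np.uint8(61)), (278, np.uint8(145), np.uint8(161), np.uint8(165)), (280, np.uint8(140), np.uint8(153), np.uint8(157)), (282, np.uint8(135), np.uint8(148), np.uint8(153)), (284, np.uint8(133), np.uint8(144), np.uint8(147)), (286, np.uint8(132), np.uint8(144), np.uint8(149)), (288, np.uint8(133), np.uint8(146), np.uint8(151))]
tape [  1 135 160] [  0 131 159]
```

View pics/crop.png

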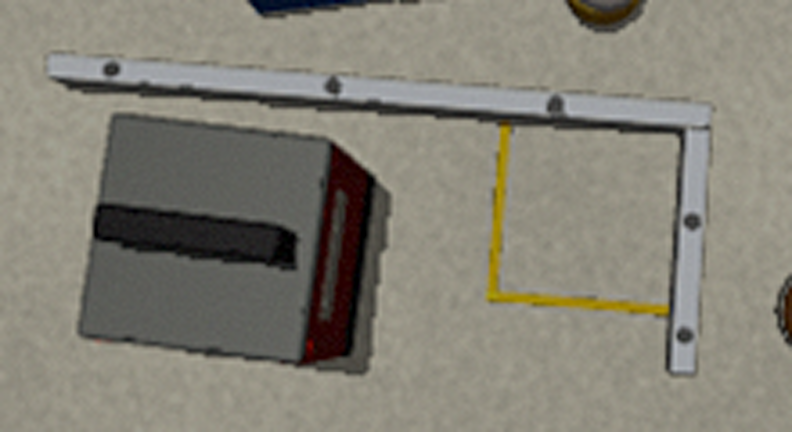

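```bash
cat > m.py <<'E'
from h import *
def quad(mask):
    cs,_=cv2.findContours(mask,cv2.RETR_EXTERNAL,cv2.CHAIN_APPROX_NONE)
    h=cv2.convexHull(max(cs,key=cv2.contourArea))
    return cv2.minAreaRect(h),h
def fences(im):
    b,g,r=[im[:,:,i].astype(int) for i in range(3)]
    m=((b>140)&(b>=r-1)).astype(np.uint8);m[:190]=0;m[292:]=0;m[:,:185]=0;m[:,390:]=0
    # inner edge, subpixel: long fence columns
    def edge(vals):  # crossing of half-level walking from fence (bright) inward to shadow
        for i in range(len(vals)-1):
            if vals[i]>=105>vals[i+1]: return i+(vals[i]-105)/(vals[i]-vals[i+1])
    L=[]
    for q in list(range(295,360,2)):
        rr=np.where(m[:,q])[0]
        if len(rr)<3: continue
        s=int(np.median(rr[rr<rr[0]+8])); e=edge(b[s:s+9,q])
        if e is not None:L.append((q,s+e))
    E=[]
    for p in range(222,278,2):
        cc=np.where(m[p,355:])[0]
        if len(cc)<3: continue
        s=int(np.median(cc))+355; e=edge(b[p,s:s-9:-1])
        if e is not None:E.append((s-e,p))
    return np.array(L),np.array(E)
def nest(im):
    L,E=fences(im); p=P("top")
    Lw=ray("top",L,40,p)[:,:2];Ew=ray("top",E,40,p)[:,:2]
    def fit(w):
        v=cv2.fitLine(w.astype(np.float32),cv2.DIST_HUBER,0,.01,.01).ravel();return v[2:],v[:2]
    (a,u),(c,v)=fit(Lw),fit(Ew)
    if u[1]<0:u=-u
    if v[0]<0:v=-v
    aL=np.arctan2(-u[0],u[1]);aE=np.arctan2(v[1],v[0]);th=(2*aL+aE)/3
    k=np.linalg.solve(np.c_[u,-v],c-a);cor=a+k[0]*u
    X=np.array([np.cos(th),np.sin(th)]);Y=np.array([-X[1],X[0]])
    return cor-50*X+50*Y,th,aL,aE,cor
def lid(im,z=210):
    b,g,r=[im[:,:,i].astype(int) for i in range(3)]
    m=((abs(b-r)<12)&(abs(b-g)<12)&(b>15)&(b<112)).astype(np.uint8)
    m=cv2.morphologyEx(m,cv2.MORPH_OPEN,np.ones((5,5)))
    return m
E
python3 - <<'E'
from m import *
im=cv2.imread("pics/top0.png")
n=nest(im);print("nest",n, "end of long fence check")
m=lid(im);roi=np.zeros_like(m);roi[205:290,195:295]=1;m*=roi
cs,_=cv2.findContours(m,cv2.RETR_EXTERNAL,cv2.CHAIN_APPROX_NONE);c=max(cs,key=cv2.contourArea)
w=ray("top",c.reshape(-1,2),210)[:,:2].astype(np.float32)
print(cv2.contourArea(c),cv2.minAreaRect(w))
tape=cv2.inRange(im,(0,90,110),(60,200,220));tape[:,:300]=0;tape[:200]=0;tape[:,372:]=0
print(proj("top",[[*n[0],0]]))
# objects
hsv=cv2.cvtColor(im,cv2.COLOR_BGR2HSV)
for nm,px,z in(("jar",(412,266),70),("oilcap",(349,166),110)):print(nm,ray("top",[px],z))
X=np.array([np.cos(n[1]),np.sin(n[1])]);Y=np.array([-X[1],X[0]])
q=cv2.boxPoints(cv2.minAreaRect(w));print(q);print((q.mean(0)-n[0])@np.c_[X,Y])
print("scene proj lid corners",proj("scene",np.c_[q,[210]*4]))
E
```

```text
nest (array([ 613.131 , -128.3201], dtype=float32), np.float32(-0.06157282), np.float32(-0.06188543), np.float32(-0.0609476), array([ 659.95953, -181.30203], dtype=float32)) end of long fence check
3810.5 ((589.0928955078125, 41.57735061645508), (99.9733657836914, 100.45342254638672), 84.07218170166016)
[[341.79870458 239.75276955]]
jar [[ 563.35846786 -256.19535461   70.        ]]
oilcap [[ 740.42384348 -137.5365647   110.        ]]
[[533.97235    -2.9548569]
 [633.8886    -13.329231 ]
 [644.21344    86.10956  ]
 [544.2972     96.48393  ]]
[-34.44699 168.09633]
scene proj lid corners [[331.00565577 131.22787477]
 [347.16476506 152.28955041]
 [392.85322856 145.78413095]
 [372.92998984 125.91529642]]
```

```bash
cat > d.py <<'E'
from h import *
from scipy.spatial.transform import Rotation as Ro
N0=np.array([613.1,-128.3]);TH=-0.0616
def nx(a,b): # nest frame -> world xy
    c,s=np.cos(TH),np.sin(TH);return N0+np.array([c*a-s*b,s*a+c*b])
def tool(yawd,phi,sx): # push heading (nest frame), tilt, tool x = sx*heading
    a=yawd+TH;d=np.array([np.cos(a),np.sin(a),0]);z=np.array([0,0,-1.])
    zt=np.cos(phi)*z+np.sin(phi)*d;xt=sx*(np.cos(phi)*d-np.sin(phi)*z)
    return Ro.from_matrix(np.c_[xt,np.cross(zt,xt),zt])
def go(p,R=None):
    s=env.state();R0=Ro.from_quat(s["tcp_rot"]);e=s["eef_pos"];R=R or R0
    dp=(np.array(p)-e)/10;rv=(R0.inv()*R).as_rotvec()
    print("t",s["t"],"at",e.round(1),"F",s["wrist_force"].round(1),"j",s["joint_pos"].round(2))
    print("shift cm now",R0.inv().apply(dp).round(2),"rotvec",rv.round(3),"shift cm after turn",R.inv().apply(dp).round(2))
E
python3 - <<'E'
from d import *
s=env.state();c=camera_params("wrist");o=-np.array(c["R"]).T@c["t"];print("cam in tool",Ro.from_quat(s["tcp_rot"]).inv().apply(o-s["eef_pos"]))
go([380,-200,231]);go([440,30,231],tool(0,0,1))
go([*nx(-34-50-75,160),60],tool(0,.7,1))
E
```

```text
cam in tool [  81.09970116    0.2873512  -143.33116643]
t 0.1 at [ 248.8 -545.5  230.3] F [-0.2  0.1  0.3] j [-1.23  0.13  1.49 -0.    1.52 -0.09]
shift cm now [ 2.627e+01 -2.599e+01 -2.000e-02] rotvec [0. 0. 0.] shift cm after turn [ 2.627e+01 -2.599e+01 -2.000e-02]
t 0.1 at [ 248.8 -545.5  230.3] F [-0.2  0.1  0.3] j [-1.23  0.13  1.49 -0.    1.52 -0.09]
shift cm now [ 4.127e+01 -4.443e+01  1.000e-02] rotvec [-0.002  0.     0.489] shift cm after turn [ 15.54 -58.61  -0.07]
t 0.1 at [ 248.8 -545.5  230.3] F [-0.2  0.1  0.3] j [-1.23  0.13  1.49 -0.    1.52 -0.09]
shift cm now [ 43.94 -44.41  17.11] rotvec [-0.173  0.686  0.469] shift cm after turn [  2.71 -59.88  24.56]
```

>>> jog_arm:
  moves:
    - [[0,2.6,-2.8,0,0,0,0],[0,2.6,-2.8,0,0,0,0],[0,2.6,-2.8,0,0,0,0],[0,2.6,-2.8,0,0,0,0],[0,2.6,-2.8,0,0,0,0]]

```text
t: 0.52
eef_pos: [309.1, -362.8, 230.6]
tcp_rot: [0.977, 0.212, -0.0, -0.0]
wrist_force: [0.4, 0.4, 0.7]
finger_gap: 42.6
grasp_force: 0.0
```

>>> jog_arm:
  moves:
    - [[0,2.6,-2.8,0,0,0,0],[0,2.6,-2.8,0,0,0,0],[0,2.6,-2.8,0,0,0,0],[0,2.6,-2.8,0,0,0,0],[0,2.6,-2.8,0,0,0,0]]

```text
t: 0.93
eef_pos: [369.3, -181.4, 231.0]
tcp_rot: [0.977, 0.212, -0.0, -0.0]
wrist_force: [-0.5, -0.6, 0.5]
finger_gap: 42.6
grasp_force: 0.0
```

>>> jog_arm:
  moves:
    - [[0,2.6,-2.8,0,0,0,0],[0,2.6,-2.8,0,0,0,0],[0,2.6,-2.8,0,0,0,0],[0,0,0,0,0,0,0.1],[0,0,0,0,0,0,0.1]]

```text
t: 1.35
eef_pos: [405.7, -71.9, 231.0]
tcp_rot: [0.993, 0.114, -0.0, -0.0]
wrist_force: [0.8, -0.6, 0.7]
finger_gap: 42.7
grasp_force: 0.0
```

```bash
python3 - <<'E'
from d import *
go([*nx(-34-50-80,160),120],tool(0,.8,1))
E
```

```text
t 1.35 at [405.7 -71.9 231. ] F [ 0.8 -0.6  0.7] j [-0.3  -0.4   1.97  0.    1.57  1.04]
shift cm now [ 7.79 -9.82 11.1 ] rotvec [-0.117  0.795  0.275] shift cm after turn [ -4.72 -11.64  11.06]
```

>>> jog_arm:
  moves:
    - [[0,2.0,-3.3,0,0,0,0],[0,2.0,-3.3,0,0,0,0],[0,2.0,-3.3,0,0,0,0],[0,0,0,0,-0.014,0.1,0.033],[0,0,0,0,-0.014,0.1,0.033]]

```text
t: 1.77
eef_pos: [441.7, 38.0, 227.6]
tcp_rot: [0.992, 0.082, 0.098, 0.001]
wrist_force: [-1.6, -0.6, 0.7]
finger_gap: 42.8
grasp_force: 0.0
```

>>> jog_arm:
  moves:
    - [[0,0,0,0,-0.014,0.1,0.033],[0,0,0,0,-0.014,0.1,0.033],[0,0,0,0,-0.014,0.1,0.033],[0,0,0,0,-0.014,0.1,0.033],[0,0,0,0,-0.014,0.1,0.033]]

```text
t: 2.18
eef_pos: [492.8, 44.3, 226.7]
tcp_rot: [0.945, -0.009, 0.327, 0.013]
wrist_force: [1.0, -0.4, 0.4]
finger_gap: 42.8
grasp_force: 0.0
```

```bash
python3 - <<'E'
from d import *
go([*nx(-34-50-40,160),120],tool(0,.8,1))
go([*nx(-34-50-40,160),20],tool(0,.8,1))
E
```

```text
t 2.1833 at [492.8  44.3 226.7] F [ 1.  -0.4  0.4] j [ 0.02 -0.89  2.42 -0.05  0.95  1.62]
shift cm now [-6.09  0.31  8.8 ] rotvec [-0.01   0.134  0.04 ] shift cm after turn [-7.19  0.49  7.92]
t 2.1833 at [492.8  44.3 226.7] F [ 1.  -0.4  0.4] j [ 0.02 -0.89  2.42 -0.05  0.95  1.62]
shift cm now [-12.27   0.12  16.66] rotvec [-0.01   0.134  0.04 ] shift cm after turn [-14.36   0.49  14.88]
```

>>> jog_arm:
  moves:
    - [[0,-1.5,0,1.9,0,0,0.02],[0,-1.5,0,1.9,0,0,0.02],[0,-1.5,0,1.9,0,0,0],[0,-1.5,0,1.9,0,0,0],[0,-1.5,0,1.9,0,0,0]]

```text
t: 2.6
eef_pos: [510.1, 48.0, 114.3]
tcp_rot: [0.947, -0.027, 0.319, 0.009]
wrist_force: [0.7, -0.2, -0.0]
finger_gap: 42.9
grasp_force: 0.0
```

```bash
python3 - <<'E'
from d import *
go([*nx(-34-50-40,160),22],tool(0,.7,1))
E
```

```text
t 2.6 at [510.1  48.  114.3] F [ 0.7 -0.2 -0. ] j [ 0.03 -0.66  2.5  -0.09  0.66  1.71]
shift cm now [-6.41  0.97  6.72] rotvec [-0.004  0.05   0.003] shift cm after turn [-6.74  0.96  6.4 ]
```

>>> jog_arm:
  moves:
    - [[0,-0.8,0.4,-0.5,0,-0.07,0],[0,-1.2,0.3,1.8,0,0,0],[0,-1.2,0.3,1.8,0,0,0],[0,-1.2,0,1.8,0,0,0]]

```text
t: 2.93
eef_pos: [500.5, 38.4, 48.2]
tcp_rot: [0.958, -0.028, 0.285, 0.008]
wrist_force: [0.8, -1.1, -1.2]
finger_gap: 42.8
grasp_force: 0.0
```

```bash
python3 - <<'E'
from d import *
go([*nx(-34-50-40,160),22],tool(0,.58,1))
E
```

```text
t 2.9333 at [500.5  38.4  48.2] F [ 0.8 -1.1 -1.2] j [-0.   -0.49  2.5  -0.05  0.56  1.66]
shift cm now [-1.55 -0.05  2.12] rotvec [-0.003  0.003  0.003] shift cm after turn [-1.55 -0.05  2.11]
```

>>> jog_arm:
  moves:
    - [[0,-0.5,0,1.3,0,0,0],[0,-0.5,0,1.3,0,0,0],[0,0.8,0,0.5,0,0,0],[0,0.8,0,0.5,0,0,0],[0,0,0,0,0,0,0]]

```text
t: 3.35
eef_pos: [526.1, 37.2, 22.0]
tcp_rot: [0.958, -0.028, 0.284, 0.008]
wrist_force: [0.6, 0.6, 0.9]
finger_gap: 42.5
grasp_force: 0.0
```

```bash
python3 - <<'E'
from d import *
go([*nx(-34-50-10,160),22],tool(0,.58,1))
cv2.imwrite("pics/scene1.png",snapshot("scene")[100:300,200:480])
E
python3 -c "
import cv2;i=cv2.imread('pics/scene1.png');cv2.imwrite('pics/scene1b.png',cv2.resize(i,None,fx=2.5,fy=2.5))"
```

```text
t 3.35 at [526.1  37.2  22. ] F [0.6 0.6 0.9] j [-0.01 -0.31  2.43 -0.06  0.44  1.67]
shift cm now [ 0.25 -0.01  0.16] rotvec [-0.003  0.003  0.003] shift cm after turn [ 0.25 -0.01  0.16]
```

View pics/scene1b.png

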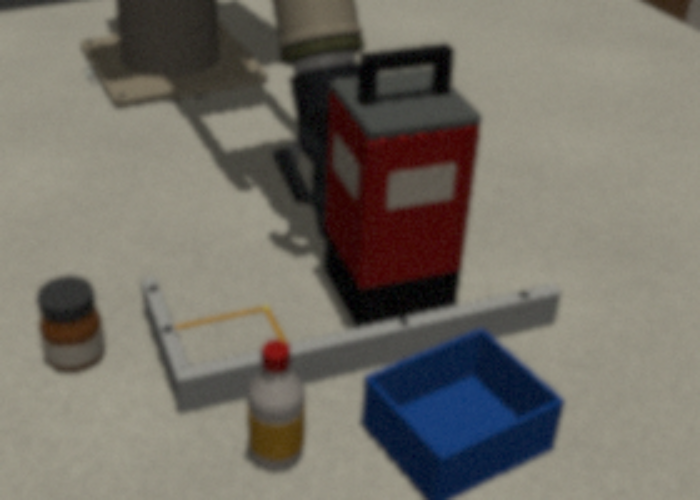

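The crop shows the crate upright at its start place with the hand low behind it, and jar, oil and bin untouched. Now I push slowly toward the long fence.

>>> jog_arm:
  moves:
    - [[0,0.34,0,0.22,0,0,0],[0,0.34,0,0.22,0,0,0],[0,0.34,0,0.22,0,0,0],[0,0.34,0,0.22,0,0,0],[0,0.34,0,0.22,0,0,0]]

```text
t: 3.82
eef_pos: [543.6, 36.2, 20.6]
tcp_rot: [0.959, -0.028, 0.282, 0.008]
wrist_force: [-16.5, -0.3, 10.3]
finger_gap: 42.6
grasp_force: 8.3
```

```bash
cat > crate.py <<'E'
from m import *
from d import N0,TH
def crate(im,show=1,z=210):
    m=lid(im);n=np.zeros_like(m)
    roi=np.zeros_like(m);roi[195:292,190:372]=1;m*=roi
    nb,l,st,ce=cv2.connectedComponentsWithStats(m)
    k=1+np.argmax(st[1:,4]);c=cv2.findContours((l==k).astype(np.uint8),cv2.RETR_EXTERNAL,cv2.CHAIN_APPROX_NONE)[0][0]
    w=ray("top",c.reshape(-1,2),z)[:,:2].astype(np.float32);r=cv2.minAreaRect(w)
    a=(np.radians(r[2])-TH+np.pi/4)%(np.pi/2)-np.pi/4
    X=np.array([np.cos(TH),np.sin(TH)]);d=np.array(r[0])-N0
    print("crate nest xy",(d@X).round(1),(d@[-X[1],X[0]]).round(1),"yaw",a.round(3),"size",np.round(r[1],1))
E
python3 - <<'E'
from d import *;from crate import crate
s=env.state();print(s["eef_pos"],s["wrist_force"]);im=snapshot("top");cv2.imwrite("pics/top1.png",im);crate(im)
E
```

```text
[543.57119001  36.16557315  20.64534761] [-16.49189008  -0.30387978  10.29065454]
crate nest xy -22.4 170.6 yaw 0.009 size [100.2 107.3]
```

>>> jog_arm:
  moves:
    - [[0,0.34,0,0.2,0,0,0],[0,0.34,0,0.2,0,0,0],[0,0.34,0,0.2,0,0,0],[0,0.25,0,0.15,0,0,0],[0,0,0,0,0,0,0]]

```text
t: 4.28
eef_pos: [558.3, 35.5, 20.9]
tcp_rot: [0.959, -0.028, 0.282, 0.008]
wrist_force: [-3.3, 0.6, -1.1]
finger_gap: 42.9
grasp_force: 2.3
```

>>> jog_arm:
  moves:
    - [[0,0.16,0,0.1,0,0,0],[0,0.16,0,0.1,0,0,0],[0,0,0,0,0,0,0]]

```text
t: 4.53
eef_pos: [561.7, 35.3, 20.9]
tcp_rot: [0.959, -0.028, 0.282, 0.008]
wrist_force: [-7.7, 0.3, -0.1]
finger_gap: 42.8
grasp_force: 3.3
```

>>> jog_arm:
  moves:
    - [[0,0.16,0,0.1,0,0,0],[0,0.16,0,0.1,0,0,0],[0,0,0,0,0,0,0]]

```text
t: 4.78
eef_pos: [565.0, 35.2, 20.7]
tcp_rot: [0.959, -0.028, 0.282, 0.008]
wrist_force: [-16.0, 0.5, 7.9]
finger_gap: 42.9
grasp_force: 7.7
```

>>> jog_arm:
  moves:
    - [[0,0.13,0,0.08,0,0,0],[0,0.13,0,0.08,0,0,0],[0,0,0,0,0,0,0]]

```text
t: 5.03
eef_pos: [565.5, 35.3, 19.4]
tcp_rot: [0.96, -0.027, 0.279, 0.008]
wrist_force: [-48.2, 2.2, 34.0]
finger_gap: 42.8
grasp_force: 23.9
```

```bash
python3 - <<'E'
from d import *;from crate import crate
s=env.state();print(s["eef_pos"],s["wrist_force"]);im=snapshot("top");cv2.imwrite("pics/top2.png",im);crate(im)
go([*nx(-50-60,160),60],tool(0,.5,1))
cv2.imwrite("pics/top2c.png",cv2.resize(im[180:300,180:400],None,fx=3.6,fy=3.6))
E
```

```text
[565.54637365  35.34043962  19.35501467] [-48.18814862   2.2162091   34.03851935]
crate nest xy -1.0 170.8 yaw 0.018 size [100.2  99.2]
t 5.0833 at [565.5  35.3  19.4] F [-46.2   2.4  32.1] j [-0.01 -0.16  2.31 -0.06  0.42  1.66]
shift cm now [-2.25  0.01 -6.24] rotvec [-0.002 -0.066  0.004] shift cm after turn [-2.66  0.04 -6.08]
```

View pics/top2c.png

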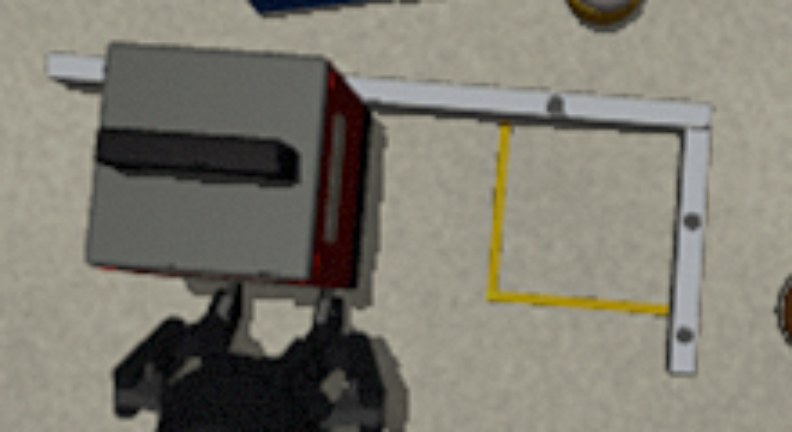

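>>> jog_arm:
  moves:
    - [[0,-1.0,0,-0.7,0,0,0],[0,-1.5,0,-1.0,0,0,0],[0,-1.5,0,-1.0,0,0,0],[0,0,-3.5,-0.5,0,0,0],[0,0,-3.5,-0.5,0,0,0]]

```text
t: 5.5
eef_pos: [520.2, 101.8, 31.4]
tcp_rot: [0.958, -0.03, 0.284, 0.009]
wrist_force: [0.7, -0.5, -0.4]
finger_gap: 42.7
grasp_force: 0.0
```

>>> jog_arm:
  moves:
    - [[0,0,-3.5,-0.5,0,0,0],[0,0,-3.5,-0.5,0,0,0],[0,0,-3.5,-0.5,0,0,0],[0,0,-3.5,-1.0,0,-0.1,0],[0,0,-2.0,-2.0,0,-0.1,0]]

```text
t: 5.92
eef_pos: [503.6, 267.2, 67.6]
tcp_rot: [0.983, -0.026, 0.183, 0.005]
wrist_force: [2.2, -0.6, -0.1]
finger_gap: 42.8
grasp_force: 0.0
```

```bash
python3 - <<'E'
from d import *
go([*nx(-20,290),170],tool(-np.pi/2,0.,-1))
go([*nx(-20,290),170],tool(-np.pi/2,0.55,-1))
E
```

```text
t 5.9167 at [503.6 267.2  67.6] F [ 2.2 -0.6 -0.1] j [ 0.52 -0.06  2.04 -0.26  0.86  2.29]
shift cm now [14.19  9.91 -5.49] rotvec [ 0.288 -0.288 -1.543] shift cm after turn [ -9.8   11.36 -10.24]
t 5.9167 at [503.6 267.2  67.6] F [ 2.2 -0.6 -0.1] j [ 0.52 -0.06  2.04 -0.26  0.86  2.29]
shift cm now [14.19  9.91 -5.49] rotvec [-0.145 -0.717 -1.601] shift cm after turn [-13.7   11.36  -3.6 ]
```

>>> jog_arm:
  moves:
    - [[0,0,0,-1.5,-0.0097,-0.0478,-0.1067],[0,0,0,-1.5,-0.0097,-0.0478,-0.1067],[0,0,0,-1.5,-0.0097,-0.0478,-0.1067],[0,0,0,-1.5,-0.0097,-0.0478,-0.1067],[0,0,0,-1.5,-0.0097,-0.0478,-0.1067]]

```text
t: 6.33
eef_pos: [486.6, 268.2, 143.4]
tcp_rot: [0.969, 0.228, 0.06, 0.074]
wrist_force: [0.6, 0.4, -0.4]
finger_gap: 42.5
grasp_force: 0.0
```

>>> jog_arm:
  moves:
    - [[0,0,0,0,-0.0097,-0.0478,-0.1067],[0,0,0,0,-0.0097,-0.0478,-0.1067],[0,0,0,0,-0.0097,-0.0478,-0.1067],[0,0,0,0,-0.0097,-0.0478,-0.1067],[0,0,0,0,-0.0097,-0.0478,-0.1067]]

```text
t: 6.75
eef_pos: [487.1, 268.2, 142.7]
tcp_rot: [0.873, 0.463, -0.07, 0.137]
wrist_force: [1.0, 0.1, 0.5]
finger_gap: 42.3
grasp_force: 0.0
```

>>> jog_arm:
  moves:
    - [[0,0,0,0,-0.0097,-0.0478,-0.1067],[0,0,0,0,-0.0097,-0.0478,-0.1067],[0,0,0,0,-0.0097,-0.0478,-0.1067],[0,0,0,0,-0.0097,-0.0478,-0.1067],[0,0,0,0,-0.0097,-0.0478,-0.1067]]

```text
t: 7.17
eef_pos: [487.1, 268.3, 142.4]
tcp_rot: [0.702, 0.658, -0.195, 0.188]
wrist_force: [0.8, 0.3, 0.0]
finger_gap: 42.7
grasp_force: 0.0
```

```bash
python3 - <<'E'
from d import *
go([*nx(-5,290),120],tool(-np.pi/2,0.55,-1))
go([*nx(-5,290),22],tool(-np.pi/2,0.55,-1))
E
```

```text
t 7.1667 at [487.1 268.3 142.4] F [0.8 0.3 0. ] j [ 0.67  0.43  1.4  -0.41  1.69  0.76]
shift cm now [-7.13 14.51  7.11] rotvec [ 0.005 -0.    -0.004] shift cm after turn [-7.19 14.52  7.04]
t 7.1667 at [487.1 268.3 142.4] F [0.8 0.3 0. ] j [ 0.67  0.43  1.4  -0.41  1.69  0.76]
shift cm now [-2.01 14.44 15.47] rotvec [ 0.005 -0.    -0.004] shift cm after turn [-2.07 14.52 15.39]
```

>>> jog_arm:
  moves:
    - [[0,-1.8,3.6,1.8,0,0,0],[0,-1.8,3.6,1.8,0,0,0],[0,-1.8,3.6,1.8,0,0,0],[0,-1.8,3.6,1.8,0,0,0],[0,1.2,0,2.0,0,0,0]]

```text
t: 7.58
eef_pos: [623.8, 160.9, 101.9]
tcp_rot: [0.706, 0.654, -0.191, 0.19]
wrist_force: [1.3, 0.9, 1.3]
finger_gap: 43.2
grasp_force: 0.0
```

>>> jog_arm:
  moves:
    - [[0,1.2,0,2.0,0,0,0],[0,1.2,0,2.0,0,0,0],[0,1.2,0,2.0,0,0,0],[0,0,0,0,0,0,0]]

```text
t: 7.92
eef_pos: [613.8, 163.5, 21.7]
tcp_rot: [0.703, 0.657, -0.198, 0.186]
wrist_force: [-0.5, -1.1, -1.8]
finger_gap: 42.7
grasp_force: 0.0
```

```bash
python3 - <<'E'
from d import *
go([*nx(-5,234),20],tool(-np.pi/2,0.55,-1))
E
```

```text
t 7.9167 at [613.8 163.5  21.7] F [-0.5 -1.1 -1.8] j [ 0.44  0.68  1.29 -0.48  1.47  0.63]
shift cm now [-4.79  1.26  3.14] rotvec [-0.002  0.001 -0.006] shift cm after turn [-4.8   1.23  3.14]
```

>>> jog_arm:
  moves:
    - [[0,-0.95,0.24,0.6,0,0,0],[0,-0.95,0.24,0.6,0,0,0],[0,-0.95,0.24,0.6,0,0,0],[0,-0.95,0.24,0.6,0,0,0],[0,-0.6,0.24,0.38,0,0,0]]

```text
t: 8.33
eef_pos: [627.0, 110.5, 28.5]
tcp_rot: [0.705, 0.656, -0.194, 0.188]
wrist_force: [0.5, -0.1, 0.7]
finger_gap: 42.4
grasp_force: 0.0
```

>>> jog_arm:
  moves:
    - [[0,-0.4,0,0.25,0,0,0],[0,-0.4,0,0.25,0,0,0],[0,-0.4,0,0.25,0,0,0],[0,-0.4,0,0.25,0,0,0],[0,-0.4,0,0.25,0,0,0]]

```text
t: 8.75
eef_pos: [625.3, 91.2, 27.1]
tcp_rot: [0.704, 0.658, -0.192, 0.188]
wrist_force: [1.4, 10.8, 1.0]
finger_gap: 42.8
grasp_force: 5.5
```

```bash
python3 - <<'E'
from d import *;from crate import crate
im=snapshot("top");cv2.imwrite("pics/top3.png",im);crate(im)
go([*nx(-5,60),20],tool(-np.pi/2,0.55,-1))
E
```

```text
crate nest xy 21.7 163.8 yaw 0.016 size [104.8  52.6]
t 8.8 at [625.2  90.2  27.1] F [1.9 8.2 1.3] j [ 0.34  0.61  1.38 -0.51  1.4   0.56]
shift cm now [-13.22  -0.31   8.83] rotvec [ 0.008 -0.005 -0.009] shift cm after turn [-13.17  -0.36   8.91]
```

>>> jog_arm:
  moves:
    - [[0,-0.65,-0.02,0.46,0,0,0],[0,-0.65,-0.02,0.46,0,0,0],[0,-0.65,-0.02,0.46,0,0,0],[0,-0.65,-0.02,0.46,0,0,0],[0,-0.65,-0.02,0.46,0,0,0]]

```text
t: 9.22
eef_pos: [623.4, 53.8, 26.7]
tcp_rot: [0.704, 0.658, -0.19, 0.188]
wrist_force: [-3.2, 22.0, 14.3]
finger_gap: 42.5
grasp_force: 11.3
```

```bash
sed -i 's/    nb,l,st,ce/    m=cv2.morphologyEx(m,cv2.MORPH_CLOSE,np.ones((5,5)));nb,l,st,ce/' crate.py; python3 - <<'E'
from d import *;from crate import crate
im=snapshot("top");cv2.imwrite("pics/top4.png",im);crate(im)
go([*nx(-5,60),20],tool(-np.pi/2,0.55,-1))
cv2.imwrite("pics/top4c.png",cv2.resize(im[180:300,180:400],None,fx=3.6,fy=3.6))
E
```

```text
crate nest xy -0.5 131.5 yaw 0.003 size [113.8  99.3]
t 9.2667 at [623.2  51.9  26.5] F [ 3.1 15.4 10.2] j [ 0.29  0.57  1.44 -0.52  1.36  0.53]
shift cm now [-9.98 -0.38  6.78] rotvec [ 0.012 -0.007 -0.01 ] shift cm after turn [-9.93 -0.4   6.85]
```

View pics/top4c.png

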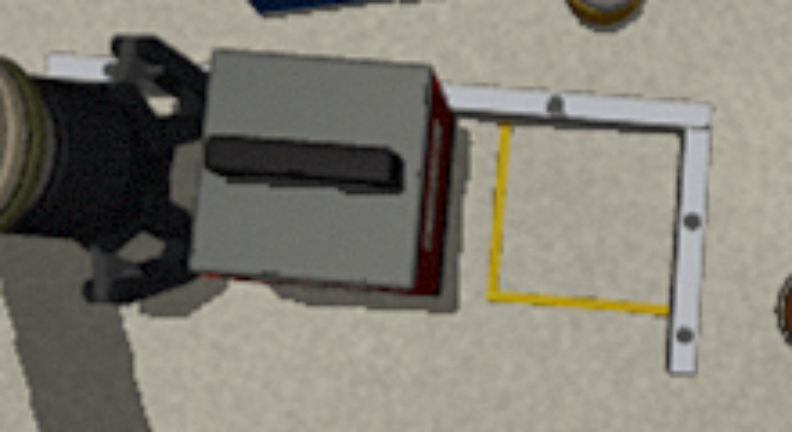

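The crop shows the crate sliding upright with its +x face along the long fence and the fingers centred on its +y face. I keep going.

>>> jog_arm:
  moves:
    - [[0,-0.66,-0.03,0.46,0,0,0],[0,-0.66,-0.03,0.46,0,0,0],[0,-0.66,-0.03,0.46,0,0,0],[0,-0.66,-0.03,0.46,0,0,0],[0,-0.66,-0.03,0.46,0,0,0]]

```text
t: 9.68
eef_pos: [620.5, 13.3, 24.8]
tcp_rot: [0.704, 0.658, -0.189, 0.19]
wrist_force: [2.4, 17.9, 12.7]
finger_gap: 42.7
grasp_force: 8.8
```

>>> jog_arm:
  moves:
    - [[0,-0.66,-0.03,0.46,0,0,0],[0,-0.66,-0.03,0.46,0,0,0],[0,-0.66,-0.03,0.46,0,0,0],[0,-0.66,-0.03,0.46,0,0,0],[0,0,0,0,0,0,0]]

```text
t: 10.1
eef_pos: [616.6, -20.7, 22.3]
tcp_rot: [0.704, 0.657, -0.191, 0.19]
wrist_force: [3.8, 8.7, 6.7]
finger_gap: 42.5
grasp_force: 4.4
```

```bash
python3 - <<'E'
from d import *;from crate import crate
im=snapshot("top");cv2.imwrite("pics/top5.png",im);crate(im)
go([*nx(-5,60),20],tool(-np.pi/2,0.55,-1))
E
```

```text
crate nest xy 20.6 53.1 yaw 0.005 size [94.4 53.6]
t 10.15 at [616.4 -20.7  21.9] F [4.3 8.1 4.9] j [ 0.18  0.51  1.54 -0.56  1.28  0.47]
shift cm now [-3.97 -0.15  2.62] rotvec [ 0.012 -0.005 -0.01 ] shift cm after turn [-3.96 -0.16  2.65]
```

>>> jog_arm:
  moves:
    - [[0,-0.67,-0.02,0.44,0,0,0],[0,-0.67,-0.02,0.44,0,0,0],[0,-0.67,-0.02,0.44,0,0,0],[0,-0.67,-0.02,0.44,0,0,0],[0,-0.5,0,0.33,0,0,0]]

```text
t: 10.57
eef_pos: [613.9, -57.3, 21.3]
tcp_rot: [0.704, 0.658, -0.19, 0.19]
wrist_force: [0.9, 16.9, 13.2]
finger_gap: 43.0
grasp_force: 8.7
```

>>> jog_arm:
  moves:
    - [[0,-0.25,0,0.17,0,0,0],[0,-0.25,0,0.17,0,0,0],[0,-0.2,0,0.13,0,0,0],[0,0,0,0,0,0,0]]

```text
t: 10.9
eef_pos: [613.1, -66.0, 20.7]
tcp_rot: [0.704, 0.657, -0.19, 0.19]
wrist_force: [3.6, 14.2, 9.7]
finger_gap: 42.6
grasp_force: 7.3
```

>>> jog_arm:
  moves:
    - [[0,-0.13,0,0.08,0,0,0],[0,-0.13,0,0.08,0,0,0],[0,0,0,0,0,0,0]]

```text
t: 11.15
eef_pos: [612.9, -68.8, 20.6]
tcp_rot: [0.704, 0.658, -0.19, 0.19]
wrist_force: [2.0, 15.1, 12.8]
finger_gap: 42.9
grasp_force: 8.1
```

>>> jog_arm:
  moves:
    - [[0,-0.13,0,0.08,0,0,0],[0,-0.13,0,0.08,0,0,0],[0,0,0,0,0,0,0]]

```text
t: 11.4
eef_pos: [612.8, -70.2, 20.6]
tcp_rot: [0.704, 0.658, -0.189, 0.189]
wrist_force: [-1.2, 25.5, 14.7]
finger_gap: 42.8
grasp_force: 12.3
```

```bash
python3 - <<'E'
from d import *;from crate import crate
im=snapshot("top");cv2.imwrite("pics/top6.png",im);crate(im)
go([*nx(-5,58),20],tool(-np.pi/2,0.55,-1))
cv2.imwrite("pics/top6c.png",cv2.resize(im[180:300,220:400],None,fx=4,fy=4))
E
```

```text
crate nest xy 19.9 1.7 yaw 0.008 size [87.6 53.2]
t 11.45 at [612.8 -70.2  20.6] F [-0.4 24.9 14.8] j [ 0.11  0.47  1.58 -0.57  1.23  0.41]
shift cm now [ 0.04 -0.12  0.05] rotvec [ 0.014 -0.008 -0.01 ] shift cm after turn [ 0.04 -0.11  0.05]
```

View pics/top6c.png

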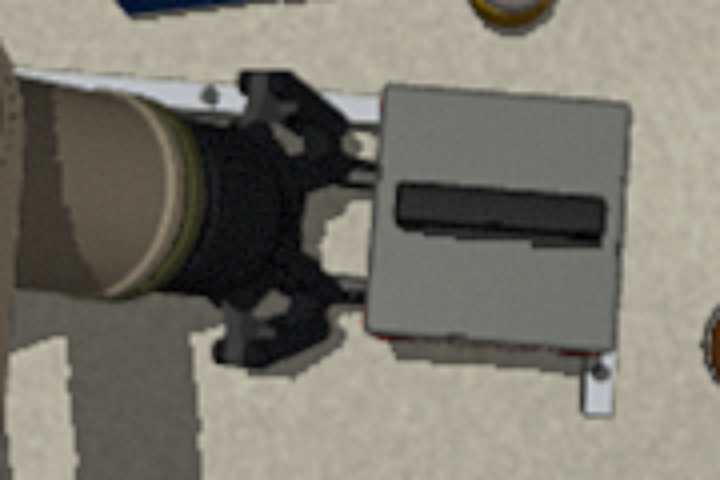

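The crate is in the corner against both fences and the force is rising. One more nudge, then I retreat.

>>> jog_arm:
  moves:
    - [[0,-0.13,0,0.08,0,0,0],[0,0,0,0,0,0,0],[0,0,0,0,0,0,0]]

```text
t: 11.7
eef_pos: [612.8, -70.4, 20.6]
tcp_rot: [0.704, 0.658, -0.189, 0.189]
wrist_force: [-2.2, 32.2, 17.3]
finger_gap: 42.7
grasp_force: 15.8
```

>>> jog_arm:
  moves:
    - [[0,0.5,0,-0.33,0,0,0],[0,1.0,0,-0.8,0,0,0],[0,2.0,0,-1.5,0,0,0],[0,2.5,0,-2.0,0,0,0],[0,2.5,0,-2.0,0,0,0]]

```text
t: 12.12
eef_pos: [615.1, 31.1, 29.7]
tcp_rot: [0.704, 0.656, -0.195, 0.188]
wrist_force: [1.2, 0.6, 1.3]
finger_gap: 42.8
grasp_force: 0.0
```

>>> jog_arm:
  moves:
    - [[0,2.0,0,-2.5,0,0,0],[0,2.0,0,-2.5,0,0,0],[0,2.0,0,-2.5,0,0,0],[0,0,0,0,0,0,0],[0,0,0,0,0,0,0]]

```text
t: 12.53
eef_pos: [622.0, 122.6, 63.3]
tcp_rot: [0.703, 0.658, -0.194, 0.188]
wrist_force: [0.2, -1.1, -0.9]
finger_gap: 42.7
grasp_force: 0.0
```

```bash
python3 - <<'E'
from d import *;from crate import *
s=env.state();print(s["eef_pos"],s["wrist_force"])
im=snapshot("top");cv2.imwrite("pics/top7.png",im)
b,g,r=[im[:,:,i].astype(int) for i in range(3)]
m=((abs(b-r)<12)&(b>65)&(b<112)).astype(np.uint8);roi=np.zeros_like(m);roi[195:275,305:385]=1
m=cv2.morphologyEx(m*roi,cv2.MORPH_OPEN,np.ones((5,5)))
w=ray("top",max(cv2.findContours(m,0,1)[0],key=cv2.contourArea).reshape(-1,2),210)[:,:2].astype(np.float32)
rr=cv2.minAreaRect(w);X=np.array([np.cos(TH),np.sin(TH)]);d=np.array(rr[0])-N0
print(d@X,d@[-X[1],X[0]],rr[1],(rr[2]-np.degrees(TH))%90)
sc=snapshot("scene")
cv2.imwrite("pics/fin.png",np.vstack([cv2.resize(im[180:300,220:460],(560,280)),cv2.resize(sc[110:300,190:470],(442,300))[:, :442] if 0 else cv2.copyMakeBorder(cv2.resize(sc[110:300,190:470],(442,300)),0,0,0,118,0)]))
E
```

```text
[622.02450383 122.6019731   63.33420998] [ 0.19285125 -1.13943477 -0.92934732]
-31.59738247718767 0.4414159503591004 (100.02626037597656, 40.566184997558594) 89.18463242034962
```

View pics/fin.png

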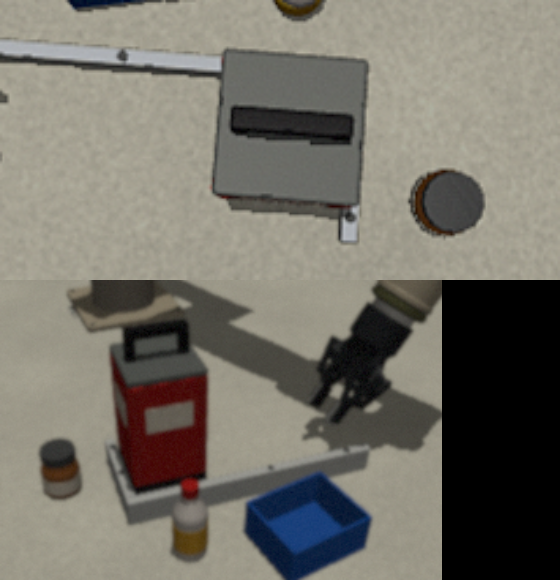

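Both views show the crate upright in the corner and the hand well clear. The lid mask was split by the handle, so I re-measure from the saved picture.

```bash
python3 - <<'E'
from crate import *
im=cv2.imread("pics/top7.png")
im[:,:300]=(135,150,154)
b,g,r=[im[:,:,i].astype(int) for i in range(3)]
m=((abs(b-r)<12)&(b>15)&(b<112)).astype(np.uint8);roi=np.zeros_like(m);roi[195:290,305:385]=1
m=cv2.morphologyEx(m*roi,cv2.MORPH_OPEN,np.ones((5,5)));
m=((abs(b-r)<12)&(b>65)&(b<112)).astype(np.uint8)*roi;m=cv2.morphologyEx(m,cv2.MORPH_OPEN,np.ones((5,5)))
l=cv2.connectedComponentsWithStats(m);ok=np.isin(l[1],[i for i in range(1,l[0]) if l[2][i,4]>600])
w=ray("top",np.argwhere(ok)[:,::-1],210)[:,:2].astype(np.float32)
rr=cv2.minAreaRect(w);X=np.array([np.cos(TH),np.sin(TH)]);d=np.array(rr[0])-N0
print(d@X,d@[-X[1],X[0]],rr[1],(rr[2]-np.degrees(TH))%90)
E
```

```text
-2.279359690857653 0.3844847863504799 (99.93968963623047, 98.49327850341797) 89.7808696029668
```

```bash
python3 - <<'E'
from crate import *
X=np.array([np.cos(TH),np.sin(TH)])
for f,c0,c1 in(("top2",200,278),("top7",305,385)):
    im=cv2.imread(f"pics/{f}.png");b=cv2.GaussianBlur(im,(3,3),0)[:,:,0].astype(float)
    R=im[:,:,2].astype(int)-im[:,:,0]
    pts=[]
    for q in range(c0+15,c1-20,2):   # far (+x) edge of lid: walk up from inside the lid
        col=b[:,q];p=222
        while col[p]<112:p-=1
        pts.append((q,p+(112-col[p])/(col[p+1]-col[p])))
    w=ray("top",pts,210)[:,:2]-N0
    print(f,"far lid edge nest x",np.median(w@X).round(2),"n",len(pts),(w@X)[[0,-1]].round(1))
E
```

```text
top2 far lid edge nest x 49.63 n 22 [49.4 50.1]
top7 far lid edge nest x 47.28 n 23 [47.4 47.2]
```

The picture suggests a leftover gap of about 2 mm at the long fence. I'll go round and press once more low on the -x face.

>>> jog_arm:
  moves:
    - [[0,1.2,-3.0,-1.9,0,0,0],[0,0,-3.5,-1.5,0,0,0],[0,0,-3.5,-1.5,0,0,0],[0,0,-3.0,-1.5,0,0,0],[0,0,0,-1.0,0,0,0]]

```text
t: 13.05
eef_pos: [489.2, 176.9, 117.6]
tcp_rot: [0.703, 0.657, -0.197, 0.187]
wrist_force: [-0.2, -1.1, 1.0]
finger_gap: 42.9
grasp_force: 0.0
```

```bash
python3 - <<'E'
from d import *
go([500,170,120],tool(0,.58,1))
E
```

```text
t 13.05 at [489.2 176.9 117.6] F [-0.2 -1.1  1. ] j [ 0.55  0.32  1.58 -0.44  1.57  0.69]
shift cm now [-0.65  1.13  0.12] rotvec [-0.021  0.878  1.635] shift cm after turn [1.07 0.63 0.41]
```

>>> jog_arm:
  moves:
    - [[0,0,0,0,-0.0013,0.0549,0.1022],[0,0,0,0,-0.0013,0.0549,0.1022],[0,0,0,0,-0.0013,0.0549,0.1022],[0,0,0,0,-0.0013,0.0549,0.1022],[0,0,0,0,-0.0013,0.0549,0.1022]]

```text
t: 13.47
eef_pos: [494.6, 176.2, 117.9]
tcp_rot: [0.867, 0.475, -0.041, 0.142]
wrist_force: [0.1, -0.5, 0.4]
finger_gap: 42.4
grasp_force: 0.0
```

>>> jog_arm:
  moves:
    - [[0,0,0,0,-0.0013,0.0549,0.1022],[0,0,0,0,-0.0013,0.0549,0.1022],[0,0,0,0,-0.0013,0.0549,0.1022],[0,0,0,0,-0.0013,0.0549,0.1022],[0,0,0,0,-0.0013,0.0549,0.1022]]

```text
t: 13.88
eef_pos: [494.6, 176.0, 117.9]
tcp_rot: [0.956, 0.256, 0.116, 0.085]
wrist_force: [-0.5, 0.5, -0.0]
finger_gap: 42.7
grasp_force: 0.0
```

>>> jog_arm:
  moves:
    - [[0,0,0,0,-0.0013,0.0549,0.1022],[0,0,0,0,-0.0013,0.0549,0.1022],[0,0,0,0,-0.0013,0.0549,0.1022],[0,0,0,0,-0.0013,0.0549,0.1022],[0,0,0,0,-0.0013,0.0549,0.1022]]

```text
t: 14.3
eef_pos: [494.4, 176.0, 117.7]
tcp_rot: [0.965, 0.016, 0.262, 0.02]
wrist_force: [0.6, -0.3, -0.2]
finger_gap: 43.0
grasp_force: 0.0
```

```bash
python3 - <<'E'
from d import *
go([490,-125,90],tool(0,.58,1))
E
```

```text
t 14.3 at [494.4 176.  117.7] F [ 0.6 -0.3 -0.2] j [ 0.4  -0.43  2.3  -0.32  0.81  2.11]
shift cm now [-3.   29.92  3.09] rotvec [-0.002  0.048  0.094] shift cm after turn [-0.33 30.07  3.09]
```

>>> jog_arm:
  moves:
    - [[0,0,0,0,0,0.05,0.09],[0,0,3.7,0,0,0,0],[0,0,3.7,0,0,0,0],[0,0,3.7,0,0,0,0],[0,0,3.7,0,0,0,0]]

```text
t: 14.72
eef_pos: [486.1, 28.4, 118.0]
tcp_rot: [0.958, -0.023, 0.286, 0.009]
wrist_force: [-36.5, -2.2, -32.2]
finger_gap: 42.9
grasp_force: 0.0
```

>>> jog_arm:
  moves:
    - [[0,-0.1,3.7,0.7,0,0,0],[0,-0.1,3.7,0.7,0,0,0],[0,-0.1,3.7,0.7,0,0,0],[0,-0.1,3.7,0.7,0,0,0],[0,0,0,0,0,0,0]]

```text
t: 15.13
eef_pos: [491.9, -126.7, 92.9]
tcp_rot: [0.958, -0.028, 0.285, 0.011]
wrist_force: [0.3, 0.3, -0.1]
finger_gap: 42.8
grasp_force: 0.0
```

```bash
python3 - <<'E'
from d import *
go([*nx(-85,0),22],tool(0,.58,1))
E
```

```text
t 15.1333 at [ 491.9 -126.7   92.9] F [ 0.3  0.3 -0.1] j [-0.53 -0.56  2.45  0.36  0.76  0.89]
shift cm now [-0.85 -0.62  7.91] rotvec [0.004 0.003 0.004] shift cm after turn [-0.87 -0.59  7.91]
```

>>> jog_arm:
  moves:
    - [[0,-0.2,-0.15,2.0,0,0,0],[0,-0.2,-0.15,2.0,0,0,0],[0,-0.2,-0.15,2.0,0,0,0],[0,-0.2,-0.15,1.9,0,0,0],[0,0,0,0,0,0,0]]

```text
t: 15.55
eef_pos: [527.5, -113.5, 18.4]
tcp_rot: [0.959, -0.025, 0.281, 0.007]
wrist_force: [-1.4, 0.3, -0.3]
finger_gap: 43.0
grasp_force: 0.0
```

>>> jog_arm:
  moves:
    - [[0,0.5,0,0.33,0,0,0],[0,0.5,0,0.33,0,0,0],[0,0.4,0,0.26,0,0,0],[0,0.2,0,0.13,0,0,0],[0,0,0,0,0,0,0]]

```text
t: 15.97
eef_pos: [551.1, -116.0, 25.5]
tcp_rot: [0.958, -0.024, 0.286, 0.009]
wrist_force: [0.2, -0.3, 0.0]
finger_gap: 42.8
grasp_force: 0.0
```

```bash
python3 - <<'E'
from d import *
go([*nx(-59,0),22],tool(0,.58,1))
E
```

```text
t 15.9667 at [ 551.1 -116.    25.5] F [ 0.2 -0.3  0. ] j [-0.43 -0.19  2.33  0.44  0.49  0.86]
shift cm now [0.1  0.85 0.49] rotvec [-0.003 -0.001  0.011] shift cm after turn [0.11 0.84 0.49]
```

>>> jog_arm:
  moves:
    - [[0,0,0.8,0.2,0,0,0],[0,0.13,0,0.1,0,0,0],[0,0.13,0,0.1,0,0,0],[0,0.13,0,0.1,0,0,0],[0,0,0,0,0,0,0]]

```text
t: 16.38
eef_pos: [554.8, -124.0, 21.7]
tcp_rot: [0.958, -0.024, 0.285, 0.009]
wrist_force: [-11.0, -1.8, 7.2]
finger_gap: 42.6
grasp_force: 5.9
```

>>> jog_arm:
  moves:
    - [[0,0.1,0,0.08,0,0,0],[0,0,0,0,0,0,0]]

```text
t: 16.55
eef_pos: [555.7, -124.0, 21.4]
tcp_rot: [0.958, -0.024, 0.284, 0.008]
wrist_force: [-19.6, -1.3, 13.0]
finger_gap: 42.7
grasp_force: 9.6
```

>>> jog_arm:
  moves:
    - [[0,0.1,0,0.07,0,0,0],[0,0,0,0,0,0,0]]

```text
t: 16.72
eef_pos: [555.8, -123.7, 20.4]
tcp_rot: [0.959, -0.024, 0.283, 0.008]
wrist_force: [-22.9, -1.7, 12.5]
finger_gap: 42.7
grasp_force: 11.2
```

>>> jog_arm:
  moves:
    - [[0,0.1,0,0.07,0,0,0],[0,0,0,0,0,0,0]]

```text
t: 16.88
eef_pos: [556.2, -123.6, 19.9]
tcp_rot: [0.959, -0.024, 0.283, 0.008]
wrist_force: [-45.8, -1.9, 31.6]
finger_gap: 42.9
grasp_force: 22.6
```

Hard against the fence. Retreat and measure.

>>> jog_arm:
  moves:
    - [[0,-0.6,0,-0.4,0,0,0],[0,-1.5,0,-1.0,0,0,0],[0,-1.2,0,-0.9,0,0,0],[0,0,0,0,0,0,0],[0,0,0,0,0,0,0]]

```text
t: 17.3
eef_pos: [518.7, -122.0, 23.0]
tcp_rot: [0.958, -0.024, 0.285, 0.009]
wrist_force: [0.5, -0.1, 0.7]
finger_gap: 42.5
grasp_force: 0.0
```

```bash
python3 - <<'E'
from crate import *
s=env.state();print(s["eef_pos"],s["wrist_force"],s["qd"].round(3))
X=np.array([np.cos(TH),np.sin(TH)]);Y=np.array([-X[1],X[0]])
im=snapshot("top");cv2.imwrite("pics/top8.png",im)
b=im[:,:,0].astype(int);r=im[:,:,2].astype(int)
m=((abs(b-r)<12)&(b>65)&(b<112)).astype(np.uint8);m[:195]=0;m[275:]=0;m[:,:305]=0;m[:,385:]=0
m=cv2.morphologyEx(m,cv2.MORPH_OPEN,np.ones((5,5)))
l=cv2.connectedComponentsWithStats(m);ok=np.isin(l[1],[i for i in range(1,l[0]) if l[2][i,4]>600])
w=ray("top",np.argwhere(ok)[:,::-1],210)[:,:2].astype(np.float32)
rr=cv2.minAreaRect(w);d=np.array(rr[0])-N0;print(d@X,d@Y,rr[1],(rr[2]-np.degrees(TH))%90)
a=cv2.imread("pics/top0.png")
for n,x0,y0,x1,y1 in(("bin+oil",240,115,365,190),("jar",390,245,435,285)):
    print(n,"mean change",cv2.absdiff(a,im)[y0:y1,x0:x1].mean())
cv2.imwrite("pics/fin2.png",cv2.resize(snapshot("scene")[90:310,190:470],None,fx=2,fy=2))
E
```

```text
[ 518.6608091  -122.00097471   23.02079038] [ 0.52408346 -0.05747612  0.7119629 ] [ 0.009  0.026 -0.038  0.004 -0.014 -0.001]
0.3002345492652168 0.8733618984811431 (100.25220489501953, 98.4339370727539) 0.12382614593555274
bin+oil mean change 2.714417777777778
jar mean change 2.565185185185185
```

View pics/fin2.png

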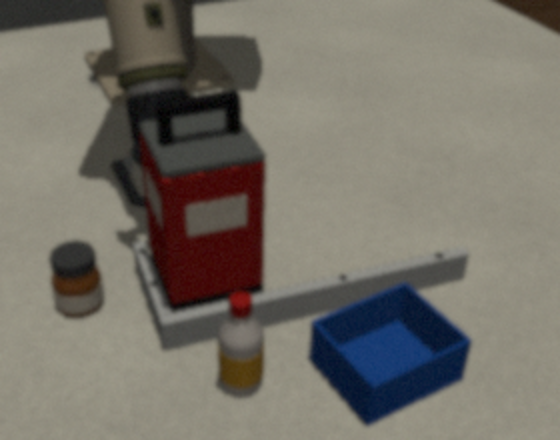

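The scene view shows the crate upright in the corner, with jar, oil and bin unmoved. It measures within 1 mm of nest (x 0.3, y 0.9 mm). I back off a little more and hand in.

>>> jog_arm:
  moves:
    - [[0,-0.5,0,-1.0,0,0,0],[0,0,0,0,0,0,0],[0,0,0,0,0,0,0],[0,0,0,0,0,0,0],[0,0,0,0,0,0,0]]

```text
t: 17.82
eef_pos: [509.6, -121.5, 28.4]
tcp_rot: [0.958, -0.024, 0.285, 0.008]
wrist_force: [-0.4, -0.4, 0.3]
finger_gap: 42.9
grasp_force: 0.0
```

```bash
python3 -c "
from workcell import order,env
print(env.state()['wrist_force']);print(order.sign_off())"
```

```text
[-0.36790445 -0.36713906  0.25299777]
the job is handed in; nothing more can be done
None
```

I handed the job in at about 18 s, with no verdict shown: the crate stands upright against both fences, about 1 mm from the nest point by camera, hand clear and bin, oil and jar unmoved; one brief unexplained wrist reading of about 49 N came while the hand was clear of the crate.

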